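# Find the loose bar of the pot stand and take it out

### The arm

A 7-joint arm with a two-finger parallel gripper is mounted at the origin on a cart in front of the work surface, level with it; the furniture and walls round the work are solid. World frame = base frame: x ahead of the robot, y to its left, z up, the work surface at z = 0. Lengths are in m, angles in rad, forces in N, time in s.
With the tool pointing down it reaches from about 0.4 to 0.9 m from the base axis. Payload 5.6 kg.
Tool frame: the origin (TCP) lies on the front face of the gripper's body, between the roots of the fingers; the fingertips stand 88 mm ahead of it and the grasp point (between the pads) lies 69 mm ahead of it; z points along the fingers, y is the direction in which the jaws open and shut (so a half turn about z gives the same grasp; the last joint's range is limited). The gripper opens to 92 mm and grips with 3 to 60 N. Pads are 20 mm wide; open, the fingers measure 128 mm over their backs; the gripper's body (75 mm by 189 mm) begins 69 mm behind the grasp point.
Start: joints at [1.14, 0.468, -0.012, 1.603, 0.006, 1.071, -0.056], TCP at [0.246, -0.602, 0.303] pointing down, gripper open.
Joint ranges: [-2.53, 2.53], [-0.31, 2.02], [-1.57, 1.55], [0.28, 2.44], [-1.29, 4.43], [0.15, 1.84], [-2.92, 2.92]. Speed limits (rad/s): [2.57, 2.57, 3.14, 3.14, 3.14, 3.14, 3.14].

### API

Orientations are given as a unit quaternion [w, x, y, z].
In Python, from rig import sense, viewer, ticket gives the robot as it stands. The module is installed in compiled form; this text tells all that it offers.
- The arm moves only by the tool carry_out, never from a script. Its argument "targets" is a list that holds one entry, the list of rows, each a list of 7 numbers: the shift along the world's x, y, z in mm, then the turn, a rotation vector about the world's x, y, z in rad, then the closure in counts, from 0 (fully open) to 255 (shut). A call has 1 to 10 rows; each row shifts and turns the commanded pose from where the row before left it; what a row does not reach is not made up. A row lasts 1/12 s, in which the tool goes at most 41.7 mm and 7.16 degrees, less where a joint would pass 70% of its speed; a pose out of reach is approached as far as the arm can. A call is refused whole if a number of a shift passes 41.7 or a number of a turn 0.125, either way. A call with a gripper value outside its range is refused whole. The fingers move at their own pace and stop on an object; "grip_force" is the grip in N (left out, the last holds). Time passes only in rows, so rows that do not move let the fingers close. It gives the time, the measured TCP pose, the force and the opening at its end, in the units of the state.
- sense(): the state, without advancing time (a new reading comes with each control period).
- viewer.snapshot(name): name is "scene" or "side" or "wrist"; returns a dict with "image" (420x560x3 uint8, red, green, blue), "K" (3x3 intrinsics, pixels), "position" and "rotation" of the camera in the world; the wrist camera has in their place "hand_eye" (4x4, takes a point from camera to tool coordinates, whose origin is the TCP and whose axes are the flange's). Camera axes: x right, y down, z forward; pixel columns grow to the right and rows downward; lengths in m; the calibration is good to about 2 mm. A picture is of the moment at which its call begins: read the wrist's pose just before it. There is no depth.
- ticket.job_done(): hands the job in, once; it reports no verdict.
The state is a dict: "clock": time; "joint_positions": joint angles; "qvel": joint speeds; "joint_torque": joint torques, N m; "ee_pos": TCP position; "tool_rot": TCP orientation; "ft_force": force on the tool from outside, world axes, zero at the start; "ft_torque": the same for the moment, N m; "grip_width": opening from 0.0 (shut) to 1.0 (fully open).
Only numpy, scipy, OpenCV 4.12 (cv2) and the standard library are available. Lean on these libraries where they do the work, as an engineer would, in place of code of your own. Each camera call takes 0.05 s, during which the arm holds its last target.

### The job

One of the three bars of the wooden pot stand has come unglued in its notches. Feel for it by nudging the bars endwise: push a bar to the left and then back to the right, and the loose one slides a few millimetres to a stop each way, while the others stay put. When you have pushed the loose bar fully to the left and then fully to the right, lift it straight up, level, out from between its neighbours and lay it flat, the same way up, in the middle of the chopping board to be reglued; do not drop it or disturb the bowl, jars and bottle.

Things in the scene. Friction and masses are not known exactly. Their poses are not given: they have to be found in the camera images.
- stand: Slatted pale wooden pot stand, 140 mm deep (its x, away from the robot) and 150 mm wide over the bars (its y, to the left), 40 mm high; firm on rubber feet, does not slide. Three bars lie across its two rails, middles at x = -41, 0 and 41 mm, 25 mm clear between them. Two are glued fast, one is loose; the joints look alike. Origin: centre of its underside, on the worktop.
- left_rail (a point): Middle of the top edge of the stand's left rail, 34 mm above the worktop. The rails run along the stand's x at y = +48 and -48 mm, 20 mm thick, 140 long. Each has three notches 19 mm wide, 13 mm deep, open at the top, for the bars. The loose bar must rise 25 mm to clear the rails.
- bar_1: One of three identical-looking pale wooden bars, 150 mm long (own y), 16 wide (x), 31 high (z), 70 g, at any of the three places. Origin: middle of its underside, 9 mm over the worktop; top at 40 mm; end faces at own y = +75 (left) and -75 mm. Cut out 12 mm high underneath over the rails, |y| 34 to 62 mm. Glued fast (does not move) or loose (slides lengthwise to 4 mm either side of the stand's middle).
- bar_2: Another bar, alike in every size to bar_1 and described there: 150 x 16 x 31 mm, origin in the middle of its underside, y along it to the left, at any of the three places; glued fast or loose. All three start up to 1.5 mm off the middle of the stand lengthwise.
- bar_3: Another bar, alike in every size to bar_1 and described there: 150 x 16 x 31 mm, origin in the middle of its underside, y along it to the left, at any of the three places; glued fast or loose. All three start up to 1.5 mm off the middle of the stand lengthwise.
- board: Dark wooden chopping board lying flat on the worktop to the right of the stand, 130 mm (its x) by 200 mm (its y), 16 mm thick, with a lighter batten across each end; it does not slide. Origin: centre of its underside, on the worktop. A bar lying on it has its origin 16 mm above the board's.
- salt_bowl: Bystander: salt bowl, 110 mm across, 51 mm high, behind the work. Origin: centre of its underside.
- oats_jar: Bystander: low clip-top glass jar, 94 mm across, 69 mm high, behind the work. Origin: centre of its underside.
- oil_flask: Bystander: clear square glass oil bottle with a black cap, 42 mm wide, 170 mm high, behind the stand. Origin: centre of its underside.
- cashew_jar: Bystander: round glass jar of nuts, 114 mm across, 99 mm high, behind the board. Origin: centre of its underside.

How it is judged:
On the way, in this order (a step that is already met when the one before it is completed fails the run):
1. the loose bar is pushed to the left as far as it goes, still down in its notches (((y of bar_1 in the frame of stand above 0.0028 m and z of bar_1 in the frame of stand below 0.014 m) or (y of bar_2 in the frame of stand above 0.0028 m and z of bar_2 in the frame of stand below 0.014 m) or (y of bar_3 in the frame of stand above 0.0028 m and z of bar_3 in the frame of stand below 0.014 m))), for 0.05 s.
2. then it is pushed back to the right as far as it goes, still down in its notches (((y of bar_1 in the frame of stand below -0.0028 m and z of bar_1 in the frame of stand below 0.014 m) or (y of bar_2 in the frame of stand below -0.0028 m and z of bar_2 in the frame of stand below 0.014 m) or (y of bar_3 in the frame of stand below -0.0028 m and z of bar_3 in the frame of stand below 0.014 m))), for 0.05 s.
3. it is lifted level, straight up out of its notches (25 mm up and less than 60 mm from its starting place) (((z of bar_1 in the frame of stand above 0.034 m and distance of bar_1 from where it was at the start of the episode below 0.06 m and angle between bar_1's own z axis and vertical below 0.25 rad) or (z of bar_2 in the frame of stand above 0.034 m and distance of bar_2 from where it was at the start of the episode below 0.06 m and angle between bar_2's own z axis and vertical below 0.25 rad) or (z of bar_3 in the frame of stand above 0.034 m and distance of bar_3 from where it was at the start of the episode below 0.06 m and angle between bar_3's own z axis and vertical below 0.25 rad))), for 0.05 s.
At the end, for the whole second after the job is handed in: The loose bar lies at rest on the chopping board, flat and the same way up (within about 4 degrees; its underside on the board within 5 mm), its middle within 35 mm of the middle of the board (((horizontal distance between bar_1 and board below 0.035 m and z of bar_1 in the frame of board between 0.011 and 0.021 m and angle between bar_1's own z axis and vertical below 0.08 rad and linear speed of bar_1 below 0.02 m/s) or (horizontal distance between bar_2 and board below 0.035 m and z of bar_2 in the frame of board between 0.011 and 0.021 m and angle between bar_2's own z axis and vertical below 0.08 rad and linear speed of bar_2 below 0.02 m/s) or (horizontal distance between bar_3 and board below 0.035 m and z of bar_3 in the frame of board between 0.011 and 0.021 m and angle between bar_3's own z axis and vertical below 0.08 rad and linear speed of bar_3 below 0.02 m/s))); the robot touches nothing.
It fails at once if a bar is levered or tipped more than about 25 degrees from level (angle between any of bar_1, bar_2, bar_3's own z axis and vertical above 0.45 rad).
It fails at once if a bar is dropped or flung (faster than 1 m/s) (linear speed of any of bar_1, bar_2, bar_3 above 1 m/s).
It fails at once if a bowl, jar or bottle near the work is shifted by more than 30 mm or tipped (distance of any of salt_bowl, oats_jar, oil_flask, cashew_jar from where it was at the start of the episode above 0.03 m or angle between any of salt_bowl, oats_jar, oil_flask, cashew_jar's own z axis and vertical above 0.4 rad).
It also fails if it takes over 54 s, if anything falls off the work surface, if the arm or the gripper's body presses on something with over 40 N, if the wrist force passes 120 N, or if a joint passes its speed limit or range.

## Working session

There is one attempt and no reset: what is moved stays moved. The work goes in short steps, Python scripts to look and compute and a tool call to move; the robot and the scene stay as the last step left them, time stands still between calls to the robot, and variables do not carry over. Pictures are saved under pics/ and viewed, and the job is handed in when it is done.

Besides the shell and the picture viewer there is one more tool, called as a command line: name --argument value ..., lists and objects as JSON in quotes. carry_out: Moves the arm, as the interface text tells. Its arguments: {"type":"object","properties":{"targets":{"type":"array","items":{"type":"array","items":{"type":"array","items":{"type":"number"}}}},"grip_force":{"type":"number"}},"required":["targets"]}

```bash
mkdir -p pics; python3 - <<'E'
from rig import sense, viewer
import cv2,pickle
s=sense();print(s)
for n in("scene","side","wrist"):
    d=viewer.snapshot(n);cv2.imwrite(f"pics/{n}0.png",d["image"][:,:,::-1]);pickle.dump(d,open(f"{n}0.pkl","wb"))
    print({k:v for k,v in d.items() if k!="image"})
E
```

```text
{'clock': 0.0, 'joint_positions': array([ 1.14000349,  0.46838289, -0.01159293,  1.60362682,  0.00601432,
        1.07139026, -0.05629402]), 'qvel': array([ 0.00151246,  0.00030019,  0.00171984,  0.00109901, -0.00049947,
        0.00042645,  0.00024389]), 'joint_torque': array([ 6.94184364e-04, -5.20571494e+01, -1.21630268e-02, -2.43755490e+01,
       -5.66426315e-02,  1.71135395e-02,  1.49292514e-04]), 'ee_pos': array([ 0.245569  , -0.60136275,  0.30173518]), 'tool_rot': array([-8.53680281e-04,  9.81266297e-01,  1.92654271e-01, -2.39382868e-04]), 'ft_force': array([ 0.24013948, -0.11289982,  0.12463089]), 'ft_torque': array([-0.00626524, -0.01553608, -0.03242448]), 'grip_width': 0.9994126523354983}
{'K': array([[520.81540203,   0.        , 281.25008805],
       [  0.        , 520.81540203, 208.1828313 ],
       [  0.        ,   0.        ,   1.        ]]), 'position': array([0.17526619, 0.83816217, 0.77161132]), 'rotation': array([ 0.0952254 , -0.19710525,  0.87683294, -0.42807201])}
{'K': array([[484.07103552,   0.        , 283.40022183],
       [  0.        , 484.07103552, 212.9426856 ],
       [  0.        ,   0.        ,   1.        ]]), 'position': array([ 0.56005151, -0.94891695,  0.65318307]), 'rotation': array([-0.48881315,  0.87231851, -0.00744213,  0.00816957])}
{'K': array([[350.09648625,   0.        , 282.13255404],
       [  0.        , 350.09648625, 206.06995911],
       [  0.        ,   0.        ,   1.        ]]), 'hand_eye': array([[ 1.32501967e-03, -9.63667659e-01, -2.67100894e-01,
         7.46584670e-02],
       [ 9.99999111e-01,  1.31687657e-03,  2.09610433e-04,
        -5.45462026e-04],
       [ 1.49744114e-04, -2.67100934e-01,  9.63668547e-01,
        -8.10707294e-02],
       [ 0.00000000e+00,  0.00000000e+00,  0.00000000e+00,
         1.00000000e+00]])}
```

View pics/scene0.png

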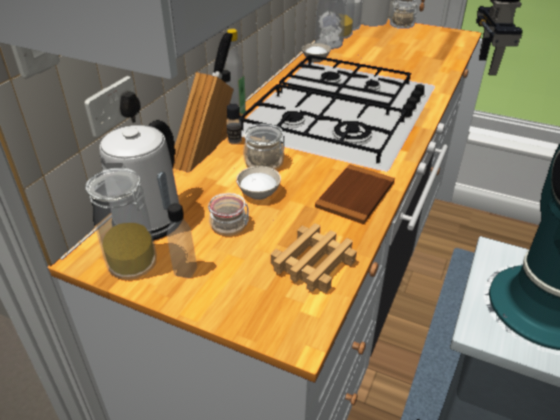

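View pics/side0.png

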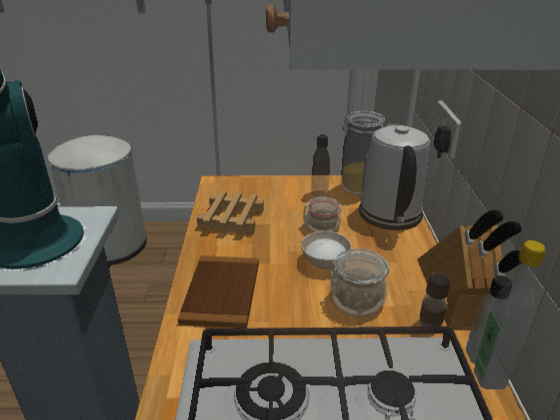

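View pics/wrist0.png

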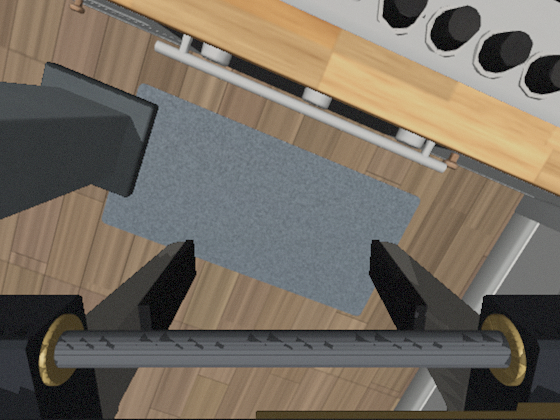

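The scene camera shows the stand at about (315,257) and the board at about (355,192). The side camera shows the stand at about (230,212) and the board at about (220,290). I'll enlarge both.

```bash
python3 - <<'E'
import cv2
a=cv2.imread("pics/scene0.png")[155:295,255:405];cv2.imwrite("pics/scA.png",cv2.resize(a,None,fx=5,fy=4.2857,interpolation=cv2.INTER_CUBIC)[:600])
a=cv2.imread("pics/side0.png")[180:335,170:270];cv2.imwrite("pics/siA.png",cv2.resize(a,None,fx=3.8,fy=3.8,interpolation=cv2.INTER_CUBIC))
E
```

```text
(no output)
```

View pics/scA.png

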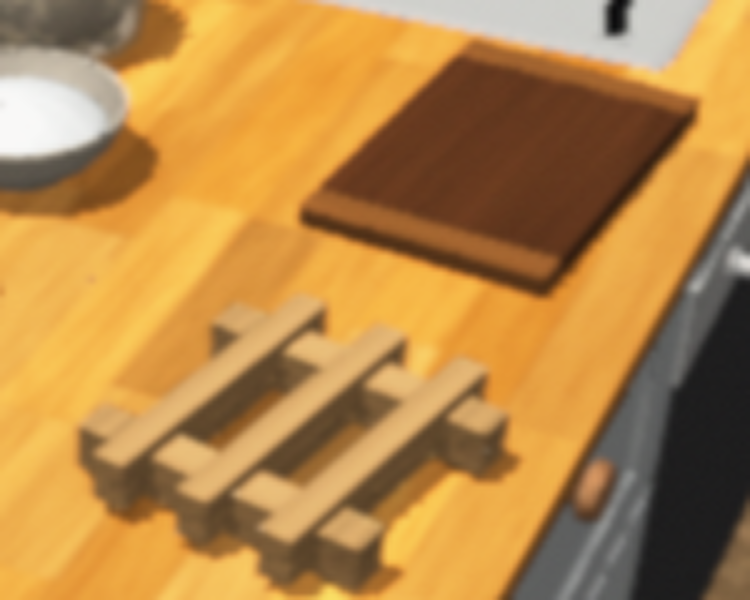

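View pics/siA.png

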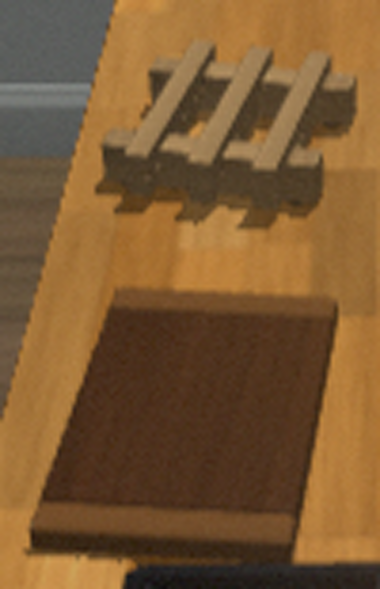

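```bash
cat > h.py <<'E'
import numpy as np,pickle
from scipy.spatial.transform import Rotation as R
def q(w): return R.from_quat([w[1],w[2],w[3],w[0]])
def ray(d,uv,z):
    K=d["K"];r=q(d["rotation"]).apply(np.linalg.inv(K)@[uv[0],uv[1],1]);p=d["position"];return p+r*(z-p[2])/r[2]
def rayw(d,s,uv,z):
    T=np.eye(4);T[:3,:3]=q(s["tool_rot"]).as_matrix();T[:3,3]=s["ee_pos"];T=T@d["hand_eye"]
    r=T[:3,:3]@np.linalg.inv(d["K"])@[uv[0],uv[1],1];p=T[:3,3];return p+r*(z-p[2])/r[2]
E
python3 - <<'E'
from h import *
np.set_printoptions(precision=4,suppress=True)
d=pickle.load(open("scene0.pkl","rb"));e=pickle.load(open("side0.pkl","rb"))
S=lambda x,y,z:ray(d,(255+x/5,155+y/4.2857),z)
T=lambda x,y,z:ray(e,(170+x/3.8,180+y/3.8),z)
for n,a,b in(("far",(308,303),(115,460)),("mid",(390,335),(200,492)),("near",(472,368),(280,530))):
    A=S(*a,.04);B=S(*b,.04);print(n,A,B,(A+B)/2,np.linalg.norm(A-B))
for n,a,b in(("far",(318,57),(268,163)),("mid",(260,50),(204,158)),("near",(204,44),(143,152))):
    A=T(*b,.04);B=T(*a,.04);print("side",n,A,B,(A+B)/2,np.linalg.norm(A-B))
c=[S(*p,.016) for p in((470,45),(695,102),(548,270),(303,208))];print(np.array(c),np.mean(c,0))
c=[T(*p,.016) for p in((115,290),(337,300),(293,545),(30,540))];print(np.array(c),np.mean(c,0))
E
```

```text
far [0.4779 0.0134 0.04  ] [0.5046 0.1534 0.04  ] [0.4913 0.0834 0.04  ] 0.14248199344229737
mid [0.4366 0.0215 0.04  ] [0.465  0.1581 0.04  ] [0.4508 0.0898 0.04  ] 0.13952485519419164
near [0.3964 0.03   0.04  ] [0.4269 0.167  0.04  ] [0.4117 0.0985 0.04  ] 0.14035534606796124
side far [0.4839 0.009  0.04  ] [0.5105 0.1422 0.04  ] [0.4972 0.0756 0.04  ] 0.13580688791131865
side mid [0.4439 0.0151 0.04  ] [0.4706 0.1523 0.04  ] [0.4573 0.0837 0.04  ] 0.13968643595887037
side near [0.4054 0.0225 0.04  ] [0.4317 0.161  0.04  ] [0.4186 0.0918 0.04  ] 0.14103380085891695
[[ 0.5043 -0.2794  0.016 ]
 [ 0.3804 -0.2704  0.016 ]
 [ 0.3984 -0.0867  0.016 ]
 [ 0.5212 -0.089   0.016 ]] [ 0.4511 -0.1814  0.016 ]
[[ 0.4    -0.0887  0.016 ]
 [ 0.5284 -0.0998  0.016 ]
 [ 0.5116 -0.2958  0.016 ]
 [ 0.3843 -0.2907  0.016 ]] [ 0.456  -0.1937  0.016 ]
```

carry_out --targets '[[[18,36,0,0,0,0.1,0],[18,36,0,0,0,0.1,0],[18,36,0,0,0,0.1,0],[18,36,0,0,0,0.1,0],[18,36,0,0,0,0.1,0],[18,36,0,0,0,0.1,0],[18,36,0,0,0,0.1,0],[18,36,0,0,0,0.1,0],[18,36,0,0,0,0.1,0],[18,36,0,0,0,0.1,0]]]'

```text
clock: 0.98
ee_pos: [0.4261, -0.2399, 0.3028]
tool_rot: [0.0, 0.767, 0.641, -0.0]
ft_force: [1.0, -0.8, -0.3]
grip_width: 1.001
```

carry_out --targets '[[[15,30,0,0,0,0,0],[10,25,0,0,0,0,0],[0,0,0,0,0,0,0],[0,0,0,0,0,0,0]]]'

```text
clock: 1.32
ee_pos: [0.4511, -0.1854, 0.3026]
tool_rot: [-0.0, 0.768, 0.641, -0.0]
ft_force: [-1.4, -0.7, 1.0]
grip_width: 1.002
```

```bash
cat > snap.py <<'E'
import sys,cv2,pickle
from rig import sense,viewer
n=sys.argv[1]; k=sys.argv[2] if len(sys.argv)>2 else "wrist"
s=sense();d=viewer.snapshot(k);d["s"]=s
cv2.imwrite(f"pics/{n}.png",d["image"][:,:,::-1]);pickle.dump(d,open(n+".pkl","wb"))
print(s["clock"],s["ee_pos"],s["tool_rot"],s["joint_positions"].round(2),s["ft_force"],s["grip_width"])
E
python3 snap.py w1
python3 - <<'E'
from h import *
d=pickle.load(open("scene0.pkl","rb"))
for p in((182,272),(177,215)):print(ray(d,p,0.0),ray(d,p,.15))
E
```

```text
1.3167 [ 0.45112254 -0.18543742  0.30263481] [-6.28190460e-05  7.67645599e-01  6.40874581e-01 -4.46287423e-05] [ 0.69  0.23 -0.42  1.97  0.11  0.97  0.04] [-1.40473824 -0.69395486  0.98197607] 1.001784368714265
[0.69056314 0.22757805 0.        ] [0.59039024 0.34627462 0.15      ]
[0.80788376 0.07353799 0.        ] [0.68490392 0.2221797  0.15      ]
```

View pics/w1.png

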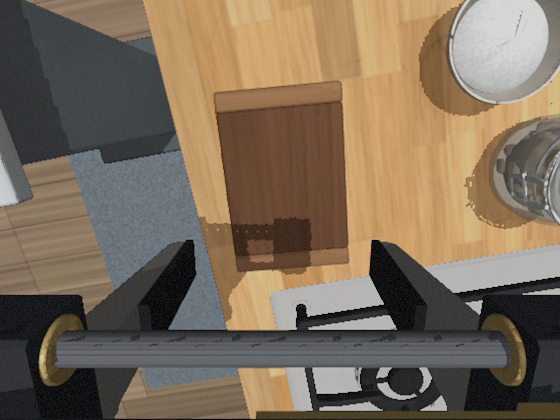

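Board corners in the wrist view: (216,94), (340,83), (348,262), (238,271). Bowl at (500,48), jar at (545,172).

```bash
python3 - <<'E'
from h import *
np.set_printoptions(precision=4,suppress=True)
d=pickle.load(open("w1.pkl","rb"));s=d["s"]
c=np.array([rayw(d,s,p,.016) for p in((216,94),(340,83),(348,262),(238,271))]);print(c,c.mean(0))
for a,b in((0,1),(1,2),(2,3),(3,0)):print(np.linalg.norm(c[a]-c[b]))
v=(c[0]+c[1]-c[2]-c[3]);print("yaw",-np.arctan2(v[0],v[1]))
print("bowl left rim",rayw(d,s,(450,55),.05),"jar",rayw(d,s,(495,172),.06))
E
```

```text
[[ 0.4011 -0.085   0.016 ]
 [ 0.5247 -0.0967  0.016 ]
 [ 0.5078 -0.2897  0.016 ]
 [ 0.382  -0.2785  0.016 ]] [ 0.4539 -0.1875  0.016 ]
0.12411692940944717
0.1937551616072063
0.12629070740287088
0.19443726627592273
yaw -0.09273182367846768
bowl left rim [ 0.6178 -0.0921  0.05  ] jar [ 0.6493 -0.2021  0.06  ]
```

carry_out --targets '[[[0,34,0,0,0,0,0],[0,34,0,0,0,0,0],[0,34,0,0,0,0,0],[0,34,0,0,0,0,0],[0,34,0,0,0,0,0],[0,34,0,0,0,0,0],[0,34,0,0,0,0,0],[0,34,0,0,0,0,0],[0,0,0,0,0,0,0],[0,0,0,0,0,0,0]]]'

```text
clock: 2.2
ee_pos: [0.4508, 0.0853, 0.3026]
tool_rot: [0.0, 0.768, 0.64, -0.0]
ft_force: [0.2, -1.0, 0.5]
grip_width: 0.999
```

```bash
python3 snap.py w2
```

```text
2.2 [0.45084654 0.08527609 0.30259198] [ 1.04650565e-05  7.68350782e-01  6.40028947e-01 -1.48805063e-04] [ 0.3   0.2  -0.62  2.02  0.14  0.96 -0.57] [ 0.17320155 -0.98488182  0.52173699] 0.9993254607465264
```

View pics/w2.png

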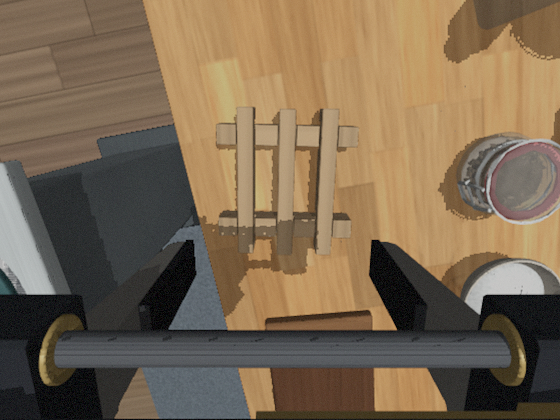

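```bash
python3 - <<'E'
import cv2
a=cv2.imread("pics/w2.png")[95:270,205:365];cv2.imwrite("pics/w2c.png",cv2.resize(a,None,fx=3.4,fy=3.4,interpolation=cv2.INTER_CUBIC))
E
```

```text
(no output)
```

View pics/w2c.png

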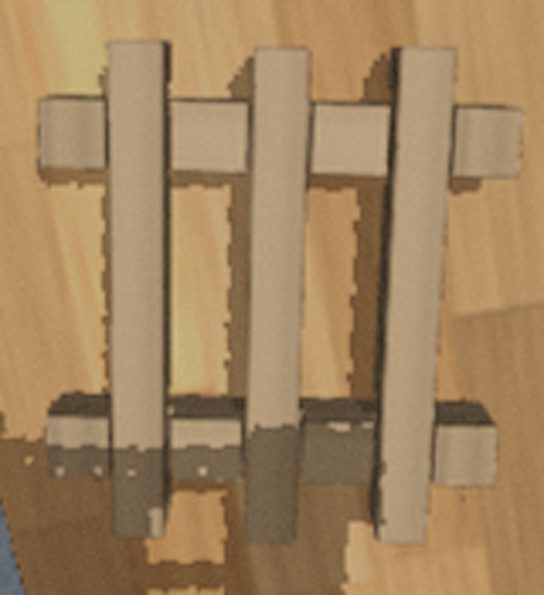

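```bash
python3 - <<'E'
from h import *
np.set_printoptions(precision=4,suppress=True)
d=pickle.load(open("w2.pkl","rb"));s=d["s"]
f=lambda x,y,z=.04:rayw(d,s,(205+x/3.4,95+y/3.4),z)
C=[]
for n,a,b in(("near",(136,41),(138,537)),("mid",(281,47),(272,543)),("far",(428,48),(403,542))):
    A=f(*a);B=f(*b);v=A-B;C.append((A+B)/2);print(n,A,B,C[-1],np.linalg.norm(v),"yaw",-np.arctan2(v[0],v[1]))
v=C[2]-C[0];print(np.linalg.norm(v),np.arctan2(v[1],v[0]),np.mean(C,0))
print("oats jar edge",f(880,300,.06))
E
```

```text
near [0.4294 0.1676 0.04  ] [0.3993 0.0222 0.04  ] [0.4143 0.0949 0.04  ] 0.14854099745610252 yaw -0.2045126439483834
mid [0.4688 0.1588 0.04  ] [0.4399 0.0127 0.04  ] [0.4543 0.0858 0.04  ] 0.1489064392772907 yaw -0.19502546101741977
far [0.509  0.1512 0.04  ] [0.4801 0.0058 0.04  ] [0.4945 0.0785 0.04  ] 0.14828850496513432 yaw -0.1957441232876443
0.08185890049446072 -0.2019113551836691 [0.4544 0.0864 0.04  ]
oats jar edge [0.6199 0.0626 0.06  ]
```

carry_out --targets '[[[3.5,0.5,-30,0,0,-0.018,191],[0,0,-35,0,0,0,191],[0,0,-35,0,0,0,191],[0,0,-35,0,0,0,191],[0,0,-17,0,0,0,191],[0,0,0,0,0,0,191],[0,0,0,0,0,0,191],[0,0,0,0,0,0,191]]]' --grip_force 8

```text
clock: 2.92
ee_pos: [0.4552, 0.0847, 0.1517]
tool_rot: [0.001, 0.775, 0.632, 0.001]
ft_force: [-0.0, 0.3, 0.3]
grip_width: 0.443
```

```bash
python3 snap.py w3; python3 snap.py s3 side;python3 -c "
import cv2
a=cv2.imread('pics/s3.png')[120:260,160:300];cv2.imwrite('pics/s3c.png',cv2.resize(a,None,fx=4,fy=4,interpolation=cv2.INTER_CUBIC))"
```

```text
2.9167 [0.45523861 0.0847227  0.15168928] [6.21662098e-04 7.75189992e-01 6.31727604e-01 5.69180737e-04] [ 0.17  0.45 -0.51  2.13  0.37  0.64 -0.79] [-0.01943369  0.3296895   0.31537547] 0.443245492373291
2.9667 [0.45542648 0.08503587 0.15208156] [0.00090727 0.77506126 0.63188461 0.00103089] [ 0.17  0.45 -0.51  2.13  0.37  0.64 -0.79] [ 0.23041776 -0.15217743 -0.22725458] 0.39898264442193787
```

View pics/w3.png

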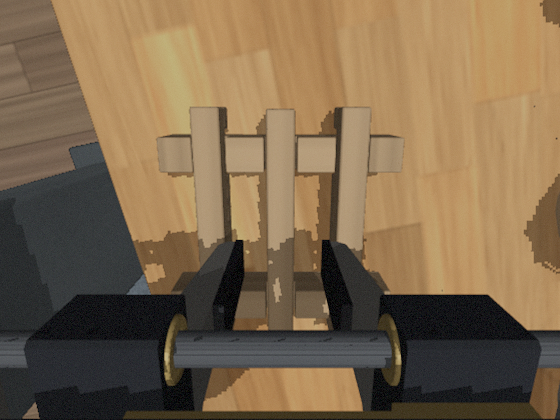

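View pics/s3c.png

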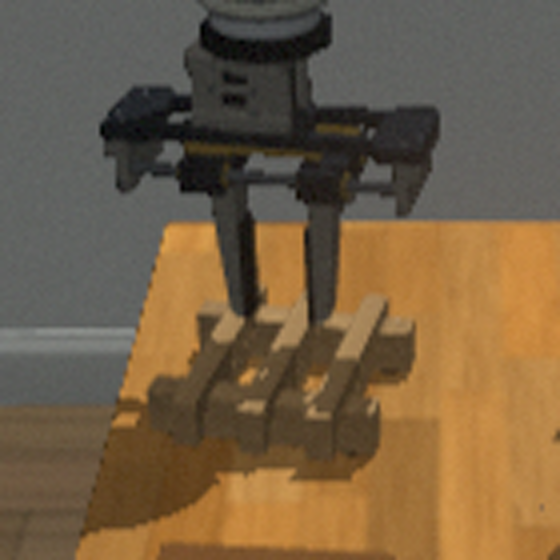

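carry_out --targets '[[[0,0,0,0,0,0,191],[0,0,0,0,0,0,191],[0,0,0,0,0,0,191],[0,0,0,0,0,0,191]]]'

```text
clock: 3.35
ee_pos: [0.4544, 0.0857, 0.1511]
tool_rot: [0.0, 0.775, 0.633, 0.0]
ft_force: [0.2, -1.0, 0.1]
grip_width: 0.252
```

```bash
python3 snap.py w4
```

```text
3.35 [0.4544422  0.08572408 0.15111085] [3.21721735e-04 7.74520527e-01 6.32548621e-01 3.02664807e-04] [ 0.17  0.45 -0.51  2.13  0.37  0.64 -0.8 ] [ 0.15895095 -0.9503902   0.10983687] 0.2517586092957772
```

View pics/w4.png

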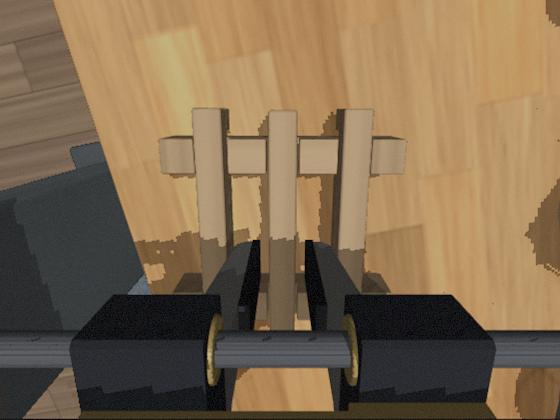

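The middle bar sits centred between the fingers: bar at column about 283, fingertips at about 255 and 311. Descending.

carry_out --targets '[[[0,0,-17,0,0,0,191],[0,0,-17,0,0,0,191],[0,0,-16,0,0,0,191],[0,0,0,0,0,0,191],[0,0,0,0,0,0,191]]]'

```text
clock: 3.82
ee_pos: [0.4538, 0.086, 0.1003]
tool_rot: [-0.0, 0.774, 0.633, -0.001]
ft_force: [-0.7, -0.3, 1.1]
grip_width: 0.252
```

carry_out --targets '[[[0,0,0,0,0,0,255],[0,0,0,0,0,0,255],[0,0,0,0,0,0,255],[0,0,0,0,0,0,255],[0,0,0,0,0,0,255]]]' --grip_force 8

```text
clock: 4.23
ee_pos: [0.4547, 0.0858, 0.1014]
tool_rot: [0.0, 0.775, 0.633, 0.0]
ft_force: [-0.1, 0.4, 4.8]
grip_width: 0.173
```

carry_out --targets '[[[0.4,2,0,0,0,0,255],[0.4,2,0,0,0,0,255],[0,0,0,0,0,0,255],[0,0,0,0,0,0,255]]]'

```text
clock: 4.57
ee_pos: [0.4553, 0.0884, 0.1013]
tool_rot: [0.001, 0.775, 0.632, -0.001]
ft_force: [-1.1, -3.8, 8.6]
grip_width: 0.171
```

```bash
python3 snap.py w5
```

```text
4.5667 [0.45530953 0.0883829  0.10131169] [ 1.00142260e-03  7.74870841e-01  6.32118335e-01 -7.66365446e-04] [ 0.1   0.55 -0.44  2.15  0.45  0.53 -0.88] [-1.09046568 -3.81935907  8.63514128] 0.17091262041983446
```

View pics/w5.png

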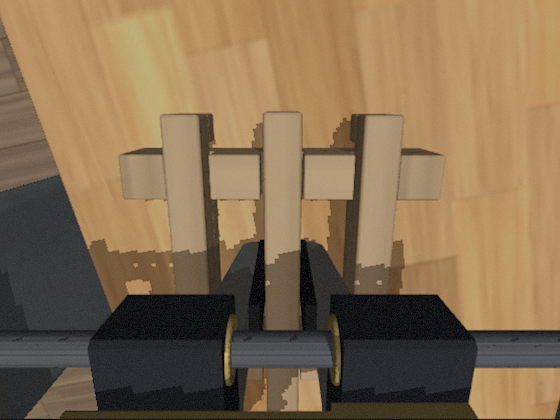

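carry_out --targets '[[[0.4,2,0,0,0,0,255],[0.4,2,0,0,0,0,255],[0,0,0,0,0,0,255],[0,0,0,0,0,0,255]]]'

```text
clock: 4.95
ee_pos: [0.456, 0.0918, 0.1013]
tool_rot: [0.001, 0.775, 0.632, -0.001]
ft_force: [-1.3, -5.6, 7.0]
grip_width: 0.172
```

```bash
python3 snap.py w6; cat > ends.py <<'E'
import sys
from h import *
import cv2
# auto: left end row of each bar top, from image strips at given columns
n=sys.argv[1]; d=pickle.load(open(n+".pkl","rb"));s=d["s"]
img=cv2.cvtColor(d["image"],cv2.COLOR_RGB2HSV).astype(float)
c=np.array([.4544,.0864]);u=np.array([.199,.98]);x=np.array([.98,-.199])
T=np.eye(4);T[:3,:3]=q(s["tool_rot"]).as_matrix();T[:3,3]=s["ee_pos"];T=T@d["hand_eye"];Ti=np.linalg.inv(T)
def proj(p):
    v=Ti[:3,:3]@p+Ti[:3,3];v=d["K"]@v;return v[:2]/v[2]
g=cv2.GaussianBlur(d["image"],(1,1),0).astype(float)
for nm,k in(("near",-.041),("mid",0),("far",.041)):
    ys=np.arange(.06,.095,.00025);prof=[]
    for y in ys:
        w=[]
        for dx in np.arange(-.004,.0041,.001):
            p=c+(k+dx)*x+y*u;uv=proj(np.array([p[0],p[1],.04])).astype(np.float32)
            w.append(cv2.getRectSubPix(d["image"],(1,1),(float(uv[0]),float(uv[1]))).ravel())
        prof.append(np.mean(w,0))
    prof=np.array(prof,float);sat=(prof.max(1)-prof.min(1))/prof.max(1)
    # threshold midpoint between inside and outside
    a=sat[:20].mean();b=sat[-30:].mean();m=(a+b)/2;i=np.argmax(sat>m)
    print(nm,"end y %.2f"%(ys[i]*1000-75),"in/out sat %.2f %.2f"%(a,b))
E
for i in w2 w4 w5 w6;do echo $i; python3 ends.py $i;done
```

```text
4.95 [0.45604438 0.09182595 0.10126585] [ 0.00121846  0.77499406  0.63196617 -0.0012174 ] [ 0.09  0.55 -0.44  2.15  0.45  0.54 -0.88] [-1.28184922 -5.60076647  6.97098246] 0.17208658829263832
w2
near end y 0.50 in/out sat 0.32 0.43
mid end y -0.75 in/out sat 0.32 0.49
far end y 0.25 in/out sat 0.32 0.44
w4
near end y 0.50 in/out sat 0.32 0.43
mid end y -0.75 in/out sat 0.32 0.48
far end y 0.25 in/out sat 0.32 0.45
w5
near end y 0.75 in/out sat 0.33 0.43
mid end y 1.50 in/out sat 0.32 0.49
far end y 0.25 in/out sat 0.32 0.45
w6
near end y 1.00 in/out sat 0.33 0.43
mid end y 5.00 in/out sat 0.32 0.48
far end y 0.50 in/out sat 0.33 0.45
```

View pics/w6.png

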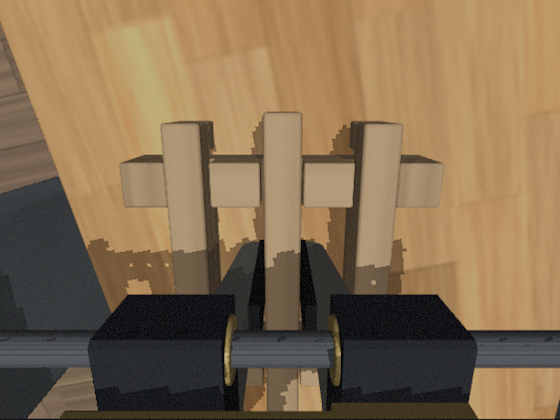

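The middle bar moves with the gripper, from −0.75 to about +4.5 mm, while its neighbours stay put, so it is the loose one. I'll push a little more to reach the stop, then push right.

carry_out --targets '[[[0.4,2,0,0,0,0,255],[0,0,0,0,0,0,255],[0,0,0,0,0,0,255]]]'

```text
clock: 5.25
ee_pos: [0.4562, 0.0926, 0.1011]
tool_rot: [0.002, 0.775, 0.632, -0.002]
ft_force: [-0.1, -8.5, 6.9]
grip_width: 0.17
```

```bash
python3 snap.py w7;python3 ends.py w7
```

```text
5.25 [0.45624832 0.09255697 0.10109488] [ 0.0016496   0.77525765  0.63163914 -0.00220289] [ 0.09  0.55 -0.43  2.15  0.45  0.54 -0.89] [-0.089798   -8.48141079  6.90928624] 0.1702707412807072
near end y 1.00 in/out sat 0.33 0.43
mid end y 5.00 in/out sat 0.32 0.49
far end y 0.50 in/out sat 0.32 0.45
```

carry_out --targets '[[[-0.4,-2,0,0,0,0,255],[-0.4,-2,0,0,0,0,255],[-0.4,-2,0,0,0,0,255],[-0.4,-2,0,0,0,0,255],[-0.4,-2,0,0,0,0,255],[-0.4,-2,0,0,0,0,255],[-0.4,-2,0,0,0,0,255],[0,0,0,0,0,0,255],[0,0,0,0,0,0,255]]]'

```text
clock: 6.05
ee_pos: [0.4542, 0.0837, 0.1011]
tool_rot: [-0.001, 0.774, 0.633, 0.002]
ft_force: [1.6, 6.3, 3.6]
grip_width: 0.172
```

```bash
python3 snap.py w8;python3 ends.py w8
```

```text
6.05 [0.45417028 0.08373004 0.10105726] [-5.12500488e-04  7.74077403e-01  6.33087319e-01  2.08750958e-03] [ 0.12  0.54 -0.44  2.16  0.45  0.53 -0.86] [1.62464901 6.31862878 3.57696078] 0.1720507786183083
near end y 0.50 in/out sat 0.33 0.43
mid end y -3.25 in/out sat 0.32 0.49
far end y 0.25 in/out sat 0.33 0.45
```

carry_out --targets '[[[-0.4,-2,0,0,0,0,255],[-0.4,-2,0,0,0,0,255],[0,0,0,0,0,0,255],[0,0,0,0,0,0,255]]]'

```text
clock: 6.43
ee_pos: [0.4536, 0.0812, 0.101]
tool_rot: [-0.001, 0.774, 0.633, 0.003]
ft_force: [1.0, 10.0, 0.8]
grip_width: 0.174
```

```bash
python3 snap.py w9;python3 ends.py w9; python3 -c "
from rig import sense;print(sense()['ft_torque'])"
```

```text
6.4333 [0.45360871 0.08124278 0.10104203] [-0.00110581  0.77375081  0.63348047  0.0033094 ] [ 0.12  0.54 -0.44  2.16  0.45  0.52 -0.85] [1.02183008 9.98190628 0.8016957 ] 0.17437597844085898
near end y 0.25 in/out sat 0.33 0.43
mid end y -3.25 in/out sat 0.32 0.49
far end y 0.25 in/out sat 0.33 0.45
[ 2.51215465 -0.35641695 -0.04526453]
```

carry_out --targets '[[[0.6,3,0,0,0,0,255],[0,0,0,0,0,0,255],[0,0,0,0,0,0,255],[0,0,0,0,0,0,255]]]' --grip_force 30

```text
clock: 6.82
ee_pos: [0.4538, 0.0817, 0.1011]
tool_rot: [-0.0, 0.774, 0.633, 0.001]
ft_force: [0.5, 3.8, 4.7]
grip_width: 0.175
```

carry_out --targets '[[[0,0,4,0,0,0,255],[0,0,6,0,0,0,255],[0,0,8,0,0,0,255],[0,0,10,0,0,0,255],[0,0,10,0,0,0,255],[0,0,10,0,0,0,255],[0,0,0,0,0,0,255],[0,0,0,0,0,0,255]]]'

```text
clock: 7.48
ee_pos: [0.4535, 0.0803, 0.1494]
tool_rot: [0.001, 0.775, 0.632, 0.0]
ft_force: [0.1, 0.3, -0.2]
grip_width: 0.172
```

```bash
python3 snap.py w10; python3 snap.py s10 side;python3 -c "
import cv2
a=cv2.imread('pics/s10.png')[120:260,160:300];cv2.imwrite('pics/s10c.png',cv2.resize(a,None,fx=4,fy=4,interpolation=cv2.INTER_CUBIC))"
```

```text
7.4833 [0.45354078 0.08029362 0.14938355] [6.05187772e-04 7.74744890e-01 6.32273550e-01 3.83129175e-04] [ 0.18  0.46 -0.51  2.14  0.37  0.63 -0.79] [ 0.10582371  0.26523793 -0.22733373] 0.172405062584468
7.5333 [0.45324599 0.08029422 0.14890833] [ 3.13947547e-04  7.74698839e-01  6.32330302e-01 -8.95163384e-07] [ 0.18  0.46 -0.51  2.14  0.37  0.63 -0.79] [ 0.28363497 -0.05881895 -1.1685368 ] 0.17198053784331405
```

View pics/w10.png

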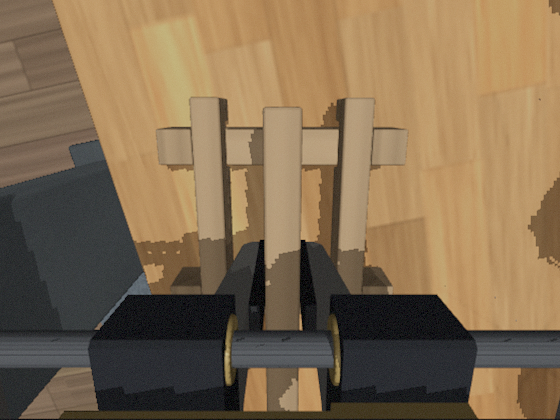

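View pics/s10c.png

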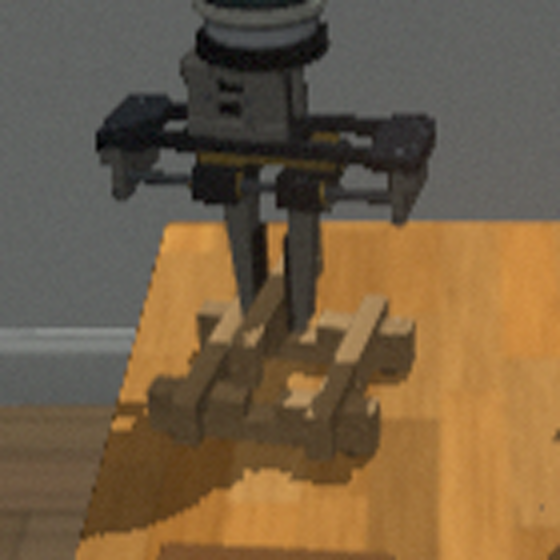

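carry_out --targets '[[[0,0,12,0,0,0,255],[0,-10,8,0,0,0,255],[0,-25,0,0,0,0,255],[0,-30,0,0,0,0,255],[0,-30,0,0,0,0,255],[0,-30,0,0,0,0,255],[0,-30,0,0,0,0,255],[0,-30,0,0,0,0,255],[0,-30,0,0,0,0,255],[0,-25,0,0,0,0,255]]]'

```text
clock: 8.42
ee_pos: [0.4525, -0.1615, 0.1681]
tool_rot: [-0.0, 0.775, 0.632, -0.001]
ft_force: [0.8, -0.2, -0.2]
grip_width: 0.174
```

carry_out --targets '[[[0,-18,0,0,0,0,255],[0,-10,0,0,0,0,255],[0,0,0,0,0,0,255],[0,0,-15,0,0,0,255],[0,0,-15,0,0,0,255],[0,0,-12,0,0,0,255],[0,0,-7,0,0,0,255],[0,0,0,0,0,0,255],[0,0,0,0,0,0,255]]]'

```text
clock: 9.17
ee_pos: [0.4533, -0.1864, 0.1195]
tool_rot: [-0.0, 0.774, 0.633, -0.0]
ft_force: [-1.2, -1.1, 0.1]
grip_width: 0.173
```

```bash
python3 snap.py w11; python3 snap.py s11 side;python3 -c "
import cv2
a=cv2.imread('pics/s11.png')[180:345,150:300];cv2.imwrite('pics/s11c.png',cv2.resize(a,None,fx=3.6,fy=3.6,interpolation=cv2.INTER_CUBIC))"
```

```text
9.1667 [ 0.45334847 -0.18638983  0.11946431] [-4.54344417e-04  7.74079043e-01  6.33088797e-01 -6.72277070e-05] [ 0.67  0.54 -0.42  2.09  0.38  0.6  -0.22] [-1.2352247  -1.05082459  0.14328273] 0.17275833182358852
9.2167 [ 0.45365441 -0.18671376  0.1199597 ] [9.00075735e-05 7.74201643e-01 6.32939001e-01 1.71192949e-04] [ 0.67  0.54 -0.42  2.09  0.38  0.6  -0.22] [-0.30438195 -0.47646675 -0.59354934] 0.1707110978257903
```

View pics/w11.png

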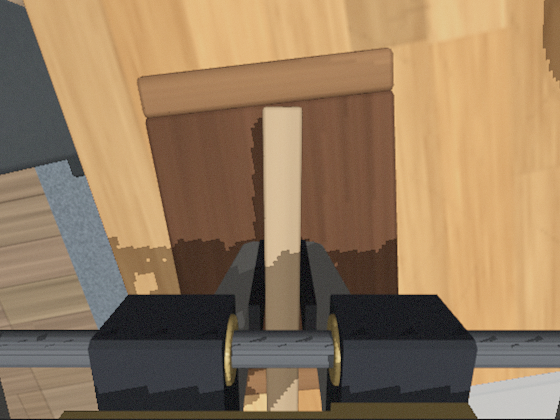

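View pics/s11c.png

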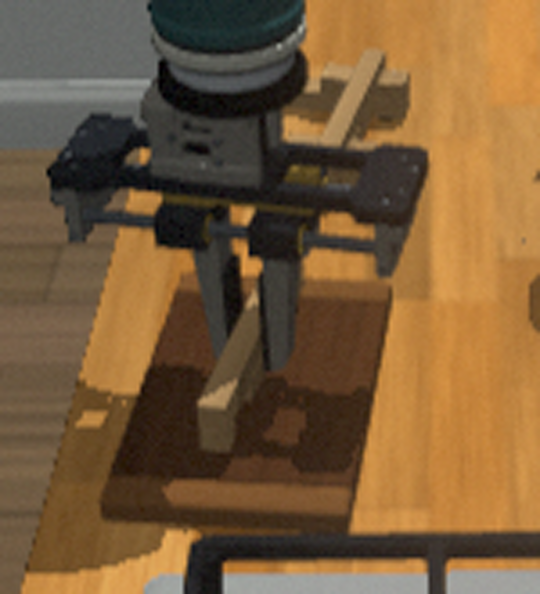

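The bar is level over the middle of the board. I'll lower it until it touches.

carry_out --targets '[[[0,0,-4,0,0,0,255],[0,0,-3,0,0,0,255],[0,0,-2,0,0,0,255],[0,0,-1.5,0,0,0,255],[0,0,0,0,0,0,255],[0,0,0,0,0,0,255]]]'

```text
clock: 9.77
ee_pos: [0.4532, -0.1872, 0.1091]
tool_rot: [-0.0, 0.775, 0.633, -0.0]
ft_force: [-0.3, -0.1, -1.0]
grip_width: 0.169
```

carry_out --targets '[[[0,0,-1,0,0,0,255],[0,0,-1,0,0,0,255],[0,0,0,0,0,0,255],[0,0,0,0,0,0,255]]]'

```text
clock: 10.1
ee_pos: [0.4535, -0.1874, 0.1081]
tool_rot: [0.0, 0.775, 0.632, -0.0]
ft_force: [-2.2, 0.3, 9.5]
grip_width: 0.172
```

Contact: 9.5 N upward at TCP z = 0.108, the height I expected. Releasing gently.

carry_out --targets '[[[0,0,0,0,0,0,225],[0,0,0,0,0,0,205],[0,0,0,0,0,0,180],[0,0,0,0,0,0,150],[0,0,0,0,0,0,150],[0,0,0,0,0,0,150],[0,0,0,0,0,0,150],[0,0,0,0,0,0,150]]]'

```text
clock: 10.77
ee_pos: [0.4532, -0.1872, 0.1071]
tool_rot: [-0.0, 0.775, 0.633, -0.0]
ft_force: [0.2, 0.1, -0.2]
grip_width: 0.415
```

carry_out --targets '[[[0,0,5,0,0,0,150],[0,0,10,0,0,0,150],[0,0,20,0,0,0,150],[0,0,30,0,0,0,150],[0,0,35,0,0,0,150],[0,0,30,0,0,0,150],[0,0,0,0,0,0,150],[0,0,0,0,0,0,150]]]'

```text
clock: 11.43
ee_pos: [0.454, -0.1877, 0.2395]
tool_rot: [0.002, 0.775, 0.632, 0.001]
ft_force: [0.1, 0.1, -1.3]
grip_width: 0.41
```

```bash
python3 snap.py w12; python3 snap.py s12 side;python3 -c "
import cv2
a=cv2.imread('pics/s12.png')[180:345,150:300];cv2.imwrite('pics/s12c.png',cv2.resize(a,None,fx=3.6,fy=3.6,interpolation=cv2.INTER_CUBIC))"
```

```text
11.4333 [ 0.45400804 -0.18765739  0.23951897] [2.30181680e-03 7.74609688e-01 6.32434994e-01 7.15011186e-04] [ 0.78  0.34 -0.54  2.02  0.23  0.84 -0.09] [ 0.06426322  0.12440462 -1.30148635] 0.4096926360436761
11.4833 [ 0.45313307 -0.18746764  0.23798149] [8.45314100e-04 7.74622837e-01 6.32422914e-01 5.87209780e-05] [ 0.78  0.34 -0.53  2.02  0.23  0.84 -0.09] [-0.70449331 -0.43375282 -1.33829351] 0.4138611026082424
```

View pics/w12.png

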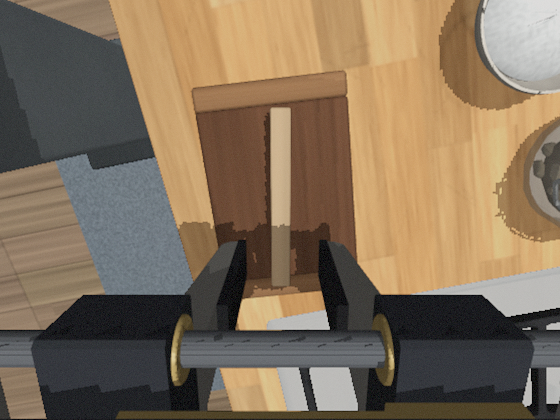

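View pics/s12c.png

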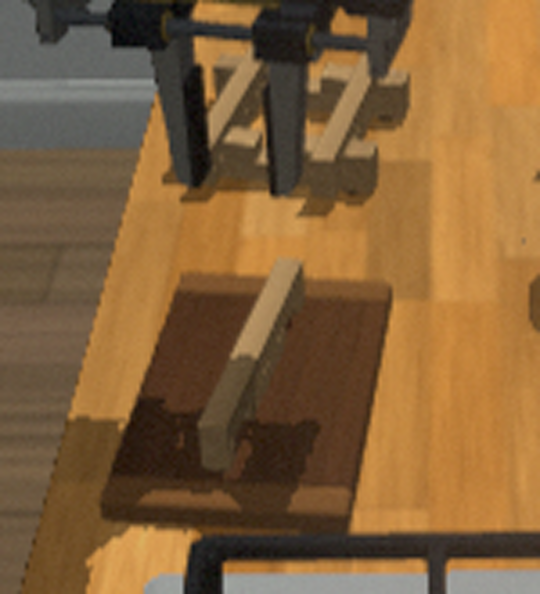

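The bar lies upright and flat on the board, with its ends at (281,108) and (280,286) in the wrist view. I'll check its centre and hand in.

```bash
python3 - <<'E'
from h import *
from rig import ticket
d=pickle.load(open("w12.pkl","rb"));s=d["s"]
A=rayw(d,s,(281,108),.047);B=rayw(d,s,(280.5,286),.047);m=(A+B)/2
print(A,B,m,np.linalg.norm(A-B),"off",np.hypot(m[0]-.4539,m[1]+.1875))
if np.hypot(m[0]-.4539,m[1]+.1875)<.012: print(ticket.job_done())
E
```

```text
[ 0.46840567 -0.11323685  0.047     ] [ 0.4383579  -0.25858335  0.047     ] [ 0.45338178 -0.1859101   0.047     ] 0.14841992488762468 off 0.0016722244151845787
the job is handed in; nothing more can be done
None
```

The middle bar was the loose one. It now lies flat and the same way up on the chopping board, and I've handed the job in (no verdict is reported).

- **Finding it:** I gripped the middle bar lightly and slid it endwise. Its end went from about -0.75 mm to a stop at +5.0 mm, then back to a stop at -3.25 mm, about 8 mm of travel. The outer bars stayed within camera error. I didn't test them separately, because the first bar I tried was the loose one.
- **Lifting and placing:** I raised the grip to 30 N, lifted the bar straight up about 48 mm and carried it to the board. It touched down with 9.5 N at the expected height, then I opened the fingers and backed straight off.
- **Last checks:** By the wrist camera the bar's middle is about 2 mm from the board's middle. Its length measured 148 mm against the true 150 mm. The gripper was about 130 mm clear, and the job took about 11.5 s of the 54 s. I saw no sign that the bowl, jars or bottle moved, though I didn't measure their final positions.
- **Disagreement:** The end readings were lopsided (+5.0 and -3.25 mm against ±4 mm). That fits an offset of slightly under 1 mm in where I took the stand's middle to be, and the steady force with no further movement showed the bar at a stop both ways.

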